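# Load a battery pack in the analyser and key in the test

### The arm

A 7-joint arm with a two-finger parallel gripper is mounted at the origin on the work surface; the furniture and walls round the work are solid. World frame = base frame: x ahead of the robot, y to its left, z up, the work surface at z = 0. Lengths are in m, angles in rad, forces in N, time in s.
With the tool pointing down it reaches from about 0.425 to 0.825 m from the base axis. Payload 3.6 kg.
Tool frame: the origin (TCP) lies where the fingers leave the gripper's body, on its centre line; the fingertips stand 73 mm ahead of it and the grasp point (between the pads) lies 54 mm ahead of it; z points along the fingers, y is the line along which they close (so a half turn about z gives the same grasp; the last joint's range is limited). The gripper opens to 85 mm and grips with 20 to 120 N. Pads are 22 mm wide; open, the fingers measure 114 mm over their backs; the gripper's body (76 mm by 85 mm) begins 54 mm behind the grasp point. The pads swing forward as they close: fully open they stand 13 mm farther back than shut.
Start: joints at [-1.266, 0.615, -0.013, 1.423, 0.008, 1.103, -0.04], TCP at [0.211, 0.615, 0.304] pointing down, gripper open.
Joint ranges: [-3.12, 3.12], [-0.3, 2.06], [-1.34, 1.32], [0.26, 2.42], [-1.36, 4.5], [0.01, 1.98], [-2.84, 2.84]. Speed limits (rad/s): [2.79, 2.79, 3.14, 3.14, 3.14, 3.14, 3.14].

### API

Orientations are given as a unit quaternion [x, y, z, w].
In Python, from station import arm, snapshot, camera_info, ticket gives the robot as it stands. Calls block until the motion is done:
- arm.movep(position, orientation): joint-space move of the TCP to a pose.
- arm.line_to(position, velocity=0.15, ori=None): straight line of the TCP; ori=None keeps the orientation; velocity is the mean speed in m/s.
- arm.move_j(angles): joint-space move.
- arm.move_gripper(opening, effort=None): opening from 0.0 (shut) to 1.0 (fully open); effort is the grip in N (None keeps the last); returns when the fingers have stopped.
- arm.pause(seconds).
- arm.ik(position, orientation): joint angles nearest the present ones, or None.
- snapshot(name): name is "scene" or "top" or "wrist"; returns the picture (420x560x3 uint8, blue, green, red); there is no depth.
- camera_info(name): a dict with "fx", "fy", "cx", "cy" (pixels), "dist_coeffs" ([k1, k2, p1, p2, k3] as OpenCV has them; the pictures are not rectified), "R" (3x3) and "t" (3): a world point X has camera coordinates R X + t; the wrist camera has in their place "T_tool_cam" (4x4, takes a point from camera to tool coordinates, whose origin is the TCP and whose axes are the flange's). Camera axes: x right, y down, z forward; pixel columns grow to the right and rows downward; lengths in m; the calibration is good to about 2 mm. A picture is of the moment at which its call begins: read the wrist's pose just before it. camera_info takes no time and is no camera call.
A pose or a line that the arm cannot do raises arm.MotionError and nothing moves.
- ticket.finish_job(): hands the job in; it is judged then, once.
Readings, each from a call of its own:
- arm.read_time(): time.
- arm.read_joint_positions(): joint angles.
- arm.read_dq(): joint speeds.
- arm.read_effort(): joint torques, N m.
- arm.read_tool_pos(): TCP position.
- arm.read_eef_rot(): TCP orientation.
- arm.read_ft_force(): force on the tool from outside, world axes, zero at the start.
- arm.read_wrist_torque(): the same for the moment, N m.
- arm.read_opening(): opening from 0.0 (shut) to 1.0 (fully open).
- arm.read_finger_force(): force on a finger pad.
Only numpy, scipy, OpenCV 4.12 (cv2) and the standard library are available. Lean on these libraries where they do the work, as an engineer would, in place of code of your own. Each camera call takes 0.05 s, during which the arm holds its last target. There are 200 camera calls.

### The job

Lift the battery pack out of its charging cradle by its long sides, set it down flat on the bare bench and let go, then take it again by its two short ends and lower it flat, all the way down and about centred, into the bay of the grey analyser, not letting go until it is on the bay floor. Then start the test: press the blue key, then the yellow, then the green, each well down (most of its travel) and one at a time, letting each key come up before the next. Press no key before the pack is in, do not knock the mug, side cutters or tape roll about, and leave the pack in the bay with all keys up.

Things in the scene. Friction and masses are not known exactly. Their poses are not given: they have to be found in the camera images.
- pack: orange battery pack with black end bands and a white label, a rounded box 34 (x) x 58 (y) x 28 (z) mm, 0.12 kg nominal; origin at the centre of its underside, z up, y along its length. The two ends (and the two sides) are alike: either way round is right.
- cradle: charging cradle fixed to the bench: black base 46 (x) x 97 (y) x 10 (z) mm with a grey block at each end, 62 mm apart, rising to 41 mm above the bench. The pack starts between the blocks, underside 10 mm above the bench, its length along the cradle's y; the blocks cover its short ends, its long sides are open. Origin: centre of the underside.
- analyser: grey case fixed to the bench, 150 (x) x 180 (y) x 35 (z) mm, origin at the centre of its underside, x pointing from the keys to the bay. Three key places in a row on its flat top at x = -47 mm, y = -56, 0, 56 mm; behind them a dark display strip, flush with the top, then the bay. Turned up to 0.25 rad from the world axes.
- bay (a point): centre of the bay floor: on the analyser's top, 35 mm above the bench, 40 mm along its x from its centre, axes as the analyser's. Black walls 44 mm long (along y), 6 thick, 31 high, 41 mm apart inside (flared to about 49 at the top) stand at the pack's long sides and leave no room for fingers; the ends are open and flat. The pack lies along y, either way round; centred, it sticks out 7 mm at each end.
- key_blue (a joint): travel of the blue key, m: 0 up, 0.006 fully down; spring, about 1.5 N to start and 5 N fully down, it comes up by itself.
- key_yellow (a joint): travel of the yellow key, as the blue.
- key_green (a joint): travel of the green key, as the blue.
- key_blue_top (a point): centre of the top of the blue key: a round cap 28 mm across, pressed straight down; the top stands 57 mm above the bench and 10 mm above its black round housing (44 mm across). Any of the three key places can be the blue one. The point moves down with the key.
- key_yellow_top (a point): centre of the top of the yellow key, as the blue.
- key_green_top (a point): centre of the top of the green key, as the blue.
- mug: blue and white mug, 78 mm across, 92 mm high, with a handle; a bystander on the bench beyond the cradle. Origin at its underside, at the centre of its footprint with the handle.
- side_cutters: red-handled side cutters lying on the bench, 42 x 119 x 11 mm; a bystander. Origin at the centre of the underside.
- tape_roll: roll of blue tape lying flat, 66 mm across, 19 mm high; a bystander near the front left of the analyser. (The bench from the robot's middle line, y = 0, to its right is clear but for the listed things; a grey drawer cabinet stands to the left of the analyser, beyond y = +0.08 m.) Origin at the centre of the underside.
There are look-alikes about, which are no part of the job. There is more than one size of the pack; the one meant has the size given above.

How it is judged:
By the outcome, as a careful person would: the job done as asked, in the order asked, and still so for the second after the job is handed in, with the robot touching nothing.
It also fails if it takes over 72 s, if anything falls off the work surface, if the arm or the gripper's body presses on something with over 40 N, if the wrist force passes 120 N, or if a joint passes its speed limit or range.

## Working session

There is one attempt and no reset: what is moved stays moved. The work goes in short steps, each a Python script; the robot and the scene stay as the last script left them, time stands still between calls to the robot, and variables do not carry over. Pictures are saved under pics/ and viewed, at most 10 in all, crops included, and the job is handed in when it is done.

```bash
mkdir -p pics; ls; python3 - <<'E'
from station import arm, snapshot, camera_info
import cv2
for n in ("scene","top"):
    im=snapshot(n); cv2.imwrite(f"pics/{n}0.png",im)
    c=camera_info(n); print(n,{k:(v if not hasattr(v,'tolist') else v.tolist()) for k,v in c.items()})
print(camera_info("wrist")); print(arm.read_time(),arm.read_tool_pos(),arm.read_eef_rot(),arm.read_opening())
E
```

```text
pics
scene {'fx': 449.0115701413322, 'fy': 449.0115701413322, 'cx': 287.296162261285, 'cy': 202.57915771516332, 'dist_coeffs': [-0.13034895437660346, 0.0, 0.0, 0.0, 0.0], 'R': [[0.6432821640589217, -0.7655537983516644, -0.010744265121909426], [-0.370993910968935, -0.29940294991714156, -0.8790457278235801], [0.6697399311879538, 0.5694604950391665, -0.4766163752559312]], 't': [-0.5058147033840816, 0.1375868852250341, 0.9618417259892996]}
top {'fx': 482.81674970776277, 'fy': 482.81674970776277, 'cx': 280.4976750784465, 'cy': 210.15845900949955, 'dist_coeffs': [-0.10940991250434257, 0.0, 0.0, 0.0, 0.0], 'R': [[-0.0029530306118132695, -0.9997994730077566, -0.019806397542669465], [-0.9979747605623798, 0.004205044922210344, -0.063472000737832], [0.06354255967984644, 0.019578850084077004, -0.9977870573116884]], 't': [-0.2554579261510163, 0.509507192574178, 1.0875603097898743]}
{'fx': 296.7879079779987, 'fy': 296.7879079779987, 'cx': 277.87014302443947, 'cy': 213.09565745397856, 'dist_coeffs': array([0.00984977, 0.        , 0.        , 0.        , 0.        ]), 'T_tool_cam': array([[-2.50191535e-04, -9.50971492e-01, -3.09278448e-01,
         8.00704752e-02],
       [ 9.99999888e-01, -1.13297833e-04, -4.60583329e-04,
        -8.09567387e-04],
       [ 4.02961038e-04, -3.09278528e-01,  9.50971414e-01,
        -7.01579285e-02],
       [ 0.00000000e+00,  0.00000000e+00,  0.00000000e+00,
         1.00000000e+00]])}
0.1 [0.2109345  0.61427335 0.30283686] [ 1.64624480e-01  9.86355623e-01 -1.15563652e-03 -1.75209052e-04] 1.0024262965002855
```

View pics/scene0.png

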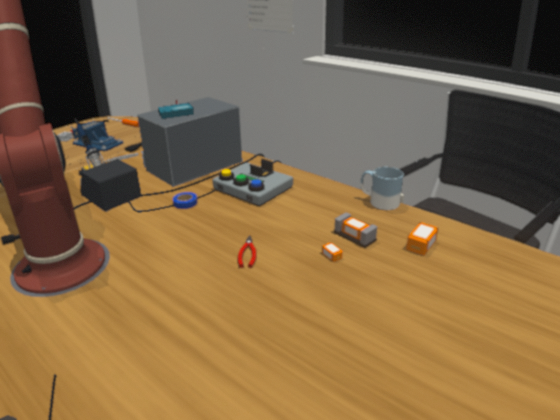

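View pics/top0.png

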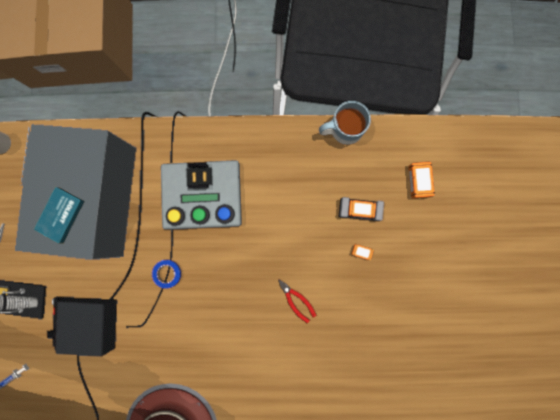

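The top view shows the pack in its cradle at (361,209), with look-alikes at (423,180), larger, and (362,252), smaller. The analyser is at (201,194), with yellow, green and blue keys at (175,216), (200,215) and (225,214) and the bay at (199,176). The mug is at (350,122), the cutters at (297,300) and the tape roll at (167,274).

```bash
cat > h.py <<'E'
from station import arm, snapshot, camera_info, ticket
import numpy as np, cv2
from scipy.spatial.transform import Rotation as Ro
def cam(n):
    c=camera_info(n); K=np.array([[c['fx'],0,c['cx']],[0,c['fy'],c['cy']],[0,0,1]]); d=np.array(c['dist_coeffs'])
    if 'R' in c: return K,d,np.array(c['R']),np.array(c['t'])
    T=np.array(c['T_tool_cam']); W=Ro.from_quat(arm.read_eef_rot()).as_matrix(); p=np.array(arm.read_tool_pos())
    Rw=W@T[:3,:3]; o=W@T[:3,3]+p
    return K,d,Rw.T,-Rw.T@o
def onplane(C,px,z):
    K,d,R,t=C; px=np.atleast_2d(np.array(px,float))
    u=cv2.undistortPoints(px.reshape(-1,1,2),K,d).reshape(-1,2)
    r=np.c_[u,np.ones(len(u))]@R; o=-R.T@t
    return o+r*((z-o[2])/r[:,2])[:,None]
def proj(C,X):
    K,d,R,t=C; return cv2.projectPoints(np.atleast_2d(np.array(X,float)),cv2.Rodrigues(R)[0],t,K,d)[0].reshape(-1,2)
def tri(C1,p1,C2,p2):
    P=[];q=[]
    for C,p in((C1,p1),(C2,p2)):
        P.append(np.c_[C[2],C[3]]); q.append(cv2.undistortPoints(np.array(p,float).reshape(1,1,2),C[0],C[1]).reshape(2,1))
    X=cv2.triangulatePoints(P[0],P[1],q[0],q[1]); return (X[:3]/X[3]).ravel()
H={'yellow':(24,34),'green':(40,75),'blue':(100,128),'orange':(5,18)}
def blobs(im,name,smin=150,vmin=70,amin=30):
    h=cv2.cvtColor(im,cv2.COLOR_BGR2HSV); a,b=H[name]
    m=cv2.inRange(h,(a,smin,vmin),(b,255,255))
    cs,_=cv2.findContours(m,cv2.RETR_EXTERNAL,cv2.CHAIN_APPROX_NONE)
    return sorted([c for c in cs if cv2.contourArea(c)>amin],key=cv2.contourArea,reverse=True)
def cen(c):
    m=cv2.moments(c); return m['m10']/m['m00'],m['m01']/m['m00']
def down(yaw):  # tool down, tool y (closing line) at world angle yaw
    y=np.array([np.cos(yaw),np.sin(yaw),0]); z=np.array([0,0,-1.]); x=np.cross(y,z)
    return Ro.from_matrix(np.c_[x,y,z]).as_quat()
E
python3 - <<'E'
from h import *
np.set_printoptions(precision=4,suppress=True)
T=cam('top');S=cam('scene');a=cv2.imread('pics/top0.png');b=cv2.imread('pics/scene0.png')
for n in ('yellow','green','blue'):
    for im,nm in((a,'top'),(b,'scene')):
        for c in blobs(im,n)[:5]:
            p=cen(c); print(n,nm,np.round(p,1),cv2.contourArea(c),onplane(cam(nm),p,.057)[0,:2])
for nm,im in(('top',a),):
    h=cv2.cvtColor(im,cv2.COLOR_BGR2HSV)
    m=cv2.inRange(h,(0,0,200),(180,90,255)); m[:, :330]=0; m[:150]=0;m[280:]=0
    for c in cv2.findContours(m,0,1)[0]:
        if cv2.contourArea(c)>20:
            bx=cv2.boxPoints(cv2.minAreaRect(c)); P=onplane(T,bx,.038); print('label',cen(c),P.mean(0),np.linalg.norm(P[0]-P[1]),np.linalg.norm(P[1]-P[2]),np.degrees(np.arctan2(*(P[1]-P[0])[:2][::-1])))
for n,p,z in(('cut',(297,300),0.005),('tip',(281,282),.005),('h1',(307,321),.005),('h2',(316,316),.005),('tape',(167,274),.019),('mug',(351,121),.092),('handle',(322,131),.05),('anTL',(162,163),.035),('anTR',(239,161),.035),('anBR',(241,227),.035),('anBL',(164,229),.035),('bay',(199,176),.06),('crL',(340,209),.041),('crR',(383,210),.041)): print(n,onplane(T,p,z)[0])
E
```

```text
yellow top [173.9 215.6] 100.0 [ 0.4949 -0.0223]
yellow scene [225.9 172.2] 48.0 [ 0.4871 -0.0292]
green top [198.6 214.3] 92.5 [ 0.4974 -0.0776]
blue top [166.  273.8] 544.5 [ 0.3666 -0.0056]
blue top [223.7 213.1] 114.0 [ 0.4998 -0.1332]
blue scene [184.7 202.2] 108.5 [ 0.3022 -0.0795]
blue scene [255.8 182.4] 37.0 [ 0.492  -0.1395]
label (362.6629422718808, 251.72811918063312) [ 0.4142 -0.4399  0.038 ] 0.018251809577853974 0.028827812737002457 -19.059110658081174
label (362.0862998921251, 208.3279395900755) [ 0.51   -0.4396  0.038 ] 0.03582553121863866 0.024597922544823157 -90.22650326478032
label (422.98736462093865, 178.85018050541515) [ 0.576  -0.5786  0.038 ] 0.032003211584336534 0.04988929954662367 -90.0038636929536
cut [ 0.3038 -0.2941  0.005 ]
tip [ 0.3448 -0.2578  0.005 ]
h1 [ 0.256  -0.3167  0.005 ]
h2 [ 0.2673 -0.3373  0.005 ]
tape [0.3635 0.0018 0.019 ]
mug [ 0.6951 -0.411   0.092 ]
handle [ 0.683  -0.3512  0.05  ]
anTL [0.6161 0.0121 0.035 ]
anTR [ 0.6189 -0.1643  0.035 ]
anBR [ 0.4698 -0.1692  0.035 ]
anBL [0.4657 0.0054 0.035 ]
bay [ 0.582  -0.0783  0.06  ]
crL [ 0.5089 -0.3901  0.041 ]
crR [ 0.5062 -0.486   0.041 ]
```

```bash
python3 - <<'E'
from h import *
np.set_printoptions(precision=4,suppress=True)
p=arm.read_tool_pos(); arm.line_to([p[0],p[1],0.42],velocity=.3)
arm.movep([.53,-.075,.36],down(np.pi/2+.044))
print(arm.read_time(),arm.read_joint_positions(),arm.read_tool_pos())
arm.pause(.2);C=cam('wrist');im=snapshot('wrist');cv2.imwrite('pics/w_an.png',im);np.savez('w_an.npz',R=C[2],t=C[3])
for n in('yellow','green','blue'):
    for c in blobs(im,n,amin=200)[:3]: print(n,cen(c),cv2.contourArea(c),onplane(C,cen(c),.057)[0])
c=[q for q in (0,np.pi)]
for q in c: print(q,arm.ik([.51,-.39,.26],down(q)))
arm.movep([.51,-.39,.26],down(min(c,key=lambda q:abs((arm.ik([.51,-.39,.26],down(q)) if arm.ik([.51,-.39,.26],down(q)) is not None else [9]*7)[6]))))
arm.pause(.2);C=cam('wrist');im=snapshot('wrist');cv2.imwrite('pics/w_cr.png',im);np.savez('w_cr.npz',R=C[2],t=C[3])
print(arm.read_time(),arm.read_joint_positions(),arm.read_tool_pos(),arm.read_eef_rot())
E
```

```text
3.325 [-0.2031  0.4059  0.443   1.6805 -0.1919  1.0984  1.9127] [ 0.5303 -0.0739  0.3599]
yellow (322.18093855829704, 156.15239477503627) 344.5 [ 0.4943 -0.0215  0.057 ]
green (277.6798365122616, 155.858310626703) 367.0 [ 0.4964 -0.0768  0.057 ]
blue (349.11260515790923, 45.58695352365191) 2417.0 [ 0.3716 -0.0028  0.057 ]
blue (233.10021786492374, 155.67102396514161) 382.5 [ 0.4986 -0.1322  0.057 ]
0 [ 0.2027  0.7539  0.7756  1.5198 -0.5668  1.103   1.1028]
3.141592653589793 [ 0.0708  0.8965  1.1325  1.524  -0.8359  1.2641 -1.8215]
5.075 [ 0.2013  0.7529  0.7747  1.5197 -0.5667  1.1031  1.1029] [ 0.5108 -0.389   0.2604] [0.7063 0.7079 0.0005 0.0002]
```

View pics/w_an.png

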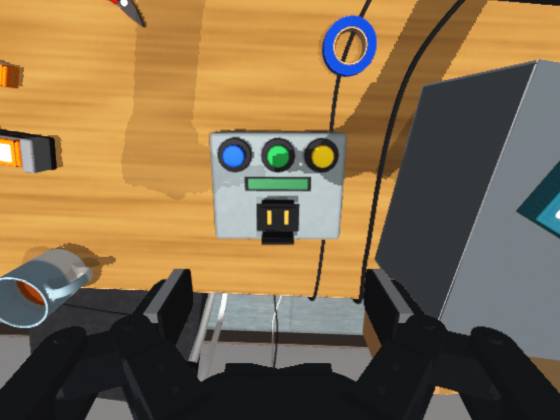

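View pics/w_cr.png

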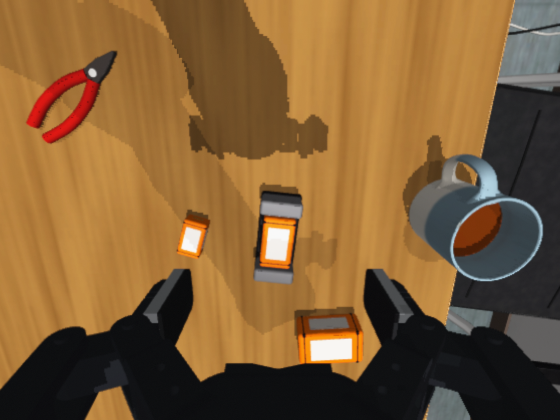

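The wrist picture of the analyser shows blue (233,156), green (278,156), yellow (322,156) and the bay at (278,217). These agree with the top view to about 1 mm. The cradle picture shows the pack label at (278,244), the grey blocks at (281,204) and (274,274), and clear bench to the left of the cradle, apart from the small decoy at (192,237).

```bash
python3 - <<'E'
from h import *
np.set_printoptions(precision=4,suppress=True)
K,d,_,_=cam('wrist')
f=np.load('w_cr.npz');C=(K,d,f['R'],f['t']);im=cv2.imread('pics/w_cr.png');h=cv2.cvtColor(im,cv2.COLOR_BGR2HSV)
T=cam('top');t0=cv2.imread('pics/top0.png');ht=cv2.cvtColor(t0,cv2.COLOR_BGR2HSV)
def rect(hh,lo,hi,win,Cx,z,nm):
    m=cv2.inRange(hh,lo,hi); w=np.zeros_like(m); x0,y0,x1,y1=win; w[y0:y1,x0:x1]=m[y0:y1,x0:x1]
    c=max(cv2.findContours(w,0,1)[0],key=cv2.contourArea); P=onplane(Cx,c.reshape(-1,2),z)[:,:2]*1000
    r=cv2.minAreaRect(P.astype(np.float32)); print(nm,np.array(r[0]),np.array(r[1]),r[2],cv2.boundingRect(c)); return r
rect(h,(0,0,200),(180,90,255),(250,215,310,275),C,.038,'label w')
rect(h,(3,120,90),(20,255,255),(250,210,310,275),C,.038,'orange w')
rect(h,(0,0,70),(180,70,190),(250,180,310,217),C,.041,'block+ w')
rect(h,(0,0,70),(180,70,190),(250,268,310,286),C,.041,'block- w')
rect(ht,(0,0,200),(180,90,255),(345,195,380,225),T,.038,'label t')
rect(ht,(3,120,90),(20,255,255),(345,195,380,225),T,.038,'orange t')
f=np.load('w_an.npz');C=(K,d,f['R'],f['t']);print('bay',onplane(C,(277.5,217.5),.036)[0], onplane(C,[(213,234),(341,238)],.035))
b=np.array([.5838,-.0736]);yw=.0415;u=np.array([np.cos(yw),np.sin(yw)]);v=np.array([-u[1],u[0]])
im=cv2.imread('pics/w_an.png')
for z,cs in((.066,[(s*20.5+q*6*s,e*22) for s in(-1,1) for e in(-1,1) for q in (0,1)]),):
    for x,y in cs:
        p=proj(C,[*(b+u*x/1e3+v*y/1e3),z])[0]; cv2.circle(im,tuple(np.round(p*1).astype(int)),1,(0,0,255),-1)
cv2.imwrite('pics/bay.png',cv2.resize(im[185:255,230:325],None,fx=7,fy=7,interpolation=0))
E
```

```text
label w [ 509.3498 -439.8698] [36.4884 22.4411] 83.63713073730469 (266, 228, 24, 33)
orange w [ 509.3071 -438.6091] [59.8777 34.4793] 83.54107666015625 (259, 215, 37, 54)
block+ w [ 513.3738 -399.7046] [15.6902 42.9433] 83.88510131835938 (260, 200, 43, 17)
block- w [ 505.1138 -477.0192] [15.0891 42.6102] 83.69659423828125 (254, 269, 39, 15)
label t [ 510.0467 -439.5838] [35.8143 24.5202] 89.14817810058594 (354, 203, 17, 12)
orange t [ 515.5956 -439.971 ] [76.2252 49.2399] 89.790283203125 (345, 195, 35, 23)
bay [ 0.5845 -0.0732  0.036 ] [[ 0.6139 -0.1643  0.035 ]
 [ 0.6118  0.0194  0.035 ]]
```

View pics/bay.png

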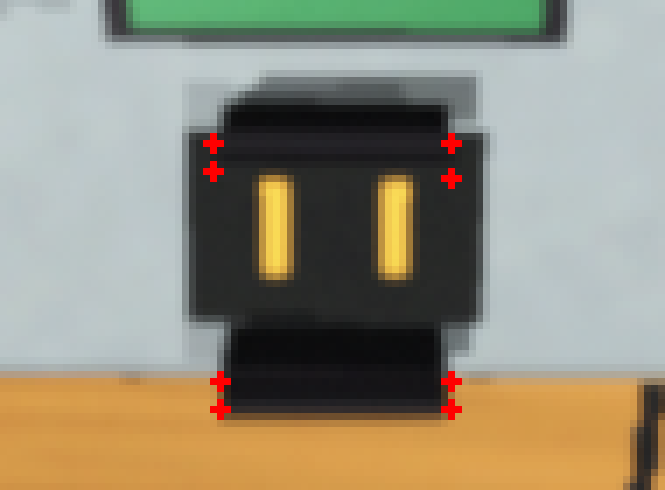

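The bay's gold contacts are centred at pixel (277.9,217.6), which gives (0.5845, -0.0732). That matches the position from the keys (0.5838, -0.0736). The cradle centre is about (0.5095, -0.4393) with a yaw of -0.11. Next I pick the pack by its long sides and set it on the bench.

```bash
cat >> h.py <<'E'
def fz(): return float(np.array(arm.read_ft_force())[2])
def lower(p,z0,z1,step=.001,thr=2.5,v=.03):
    arm.line_to([p[0],p[1],z0],velocity=.1); arm.pause(.15); f0=fz(); z=z0
    while z>z1+1e-6:
        z-=step; arm.line_to([p[0],p[1],z],velocity=v); f=fz()
        if f-f0>thr: break
    print('lower stop z cmd',round(z,4),'tcp',arm.read_tool_pos(),'df',fz()-f0,'t',arm.read_time()); return z
E
python3 - <<'E'
from h import *
np.set_printoptions(precision=4,suppress=True)
g=[.5095,-.4393];y=-.110
arm.move_gripper(.85,40)
arm.movep([*g,.15],down(y)); arm.line_to([*g,.086],velocity=.1)
print(arm.read_tool_pos(),arm.read_ft_force())
arm.move_gripper(0,40); print('open',arm.read_opening(),arm.read_finger_force(),arm.read_ft_force(),arm.read_time())
arm.line_to([*g,.16],velocity=.12); print(arm.read_opening(),arm.read_ft_force())
b=[.52,-.27]
arm.movep([*b,.13],down(0)); print('hold',arm.read_opening(),arm.read_finger_force())
lower(b,.081,.0735)
arm.pause(.1);arm.move_gripper(.85); 
arm.line_to([*b,.15],velocity=.2)
q=down(np.pi/2); p=[.475,-.27,.2]
arm.movep(p,q);arm.pause(.2);C=cam('wrist');im=snapshot('wrist');cv2.imwrite('pics/w_pk.png',im);np.savez('w_pk.npz',R=C[2],t=C[3])
print(arm.read_time(),arm.read_tool_pos(),arm.read_joint_positions())
E
```

```text
[ 0.5095 -0.4398  0.0862] [-0.3088 -0.0142  0.5343]
open 0.3897900435554864 41.252222657203674 [ 0.1211 -0.105   2.3156] 7.1417
0.39301682929602627 [ 0.1006  0.4443 -1.8407]
hold 0.3901357197356735 40.74192523956299
lower stop z cmd 0.076 tcp [ 0.52   -0.27    0.0768] df 5.24531376856909 t 10.675
13.1333 [ 0.4751 -0.2698  0.1996] [ 0.2688  0.6022  0.3204  1.8535 -0.2708  0.7291  2.3108]
```

View pics/w_pk.png

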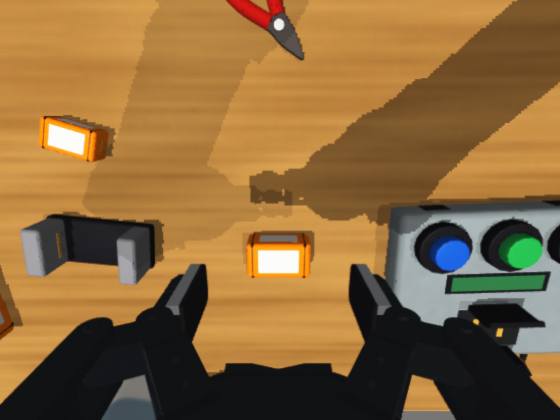

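The pack lies flat on the bench, label up, at about (279,256), and the cradle is empty. I'll measure it and regrip it by the ends.

```bash
python3 - <<'E'
from h import *
np.set_printoptions(precision=4,suppress=True)
K,d,_,_=cam('wrist');f=np.load('w_pk.npz');C=(K,d,f['R'],f['t']);im=cv2.imread('pics/w_pk.png');h=cv2.cvtColor(im,cv2.COLOR_BGR2HSV)
m=cv2.inRange(h,(0,0,200),(180,90,255));w=np.zeros_like(m);w[235:290,235:325]=m[235:290,235:325]
c=max(cv2.findContours(w,0,1)[0],key=cv2.contourArea);P=onplane(C,c.reshape(-1,2),.028)[:,:2]*1000
r=cv2.minAreaRect(P.astype(np.float32));print(r)
ctr=np.array(r[0])/1e3
bx=cv2.boxPoints(r);e=max((bx[1]-bx[0],bx[2]-bx[1]),key=np.linalg.norm);e=e*np.sign(e[1]);yaw=np.arctan2(-e[0],e[1]);print(ctr,'pack yaw',yaw)
assert abs(ctr[0]-.52)<.006 and abs(ctr[1]+.27)<.006 and abs(yaw)<.06
q=down(np.pi/2)
arm.move_gripper(1.0); arm.movep([*ctr,.13],q)
f0=fz(); arm.line_to([*ctr,.075],velocity=.08); print(arm.read_tool_pos(),fz()-f0)
arm.move_gripper(0,40); print('open',arm.read_opening(),arm.read_finger_force(),arm.read_ft_force())
arm.line_to([*ctr,.16],velocity=.12); arm.pause(.2); C=cam('wrist');im=snapshot('wrist');cv2.imwrite('pics/w_g.png',im)
print('hold',arm.read_opening(),arm.read_ft_force(),arm.read_time(),arm.read_tool_pos())
E
```

```text
((519.2379760742188, -270.2273254394531), (36.4744873046875, 21.052387237548828), 89.98687744140625)
[ 0.5192 -0.2702] pack yaw -0.00022757774
[ 0.5194 -0.2704  0.0751] -1.3784677509075083
open 0.6697819816489087 44.44445550441742 [-0.4513  1.6935  3.6156]
hold 0.6693998660035098 [ 0.7272 -0.3021 -0.8707] 16.1667 [ 0.5189 -0.2701  0.1592]
```

View pics/w_g.png

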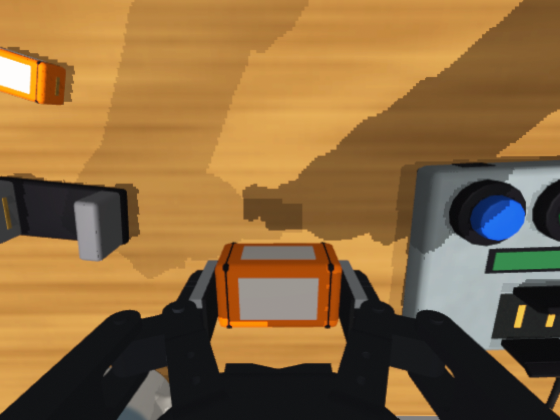

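The pack is held level and centred between the pads at about (279,285). Next is the bay.

```bash
python3 - <<'E'
from h import *
np.set_printoptions(precision=4,suppress=True)
p=arm.read_tool_pos(); arm.line_to([p[0],p[1],.185],velocity=.15)
b=[.584,-.0735]; q=down(np.pi/2+.0415)
arm.movep([*b,.185],q); print(arm.read_opening(),arm.read_time(),arm.read_joint_positions())
arm.line_to([*b,.150],velocity=.1)
z=lower(b,.143,.1085,step=.0015,thr=4)
print(arm.read_opening(),arm.read_ft_force(),arm.read_tool_pos())
if z>.114: print('HIGH STOP')
im=snapshot('wrist');cv2.imwrite('pics/w_bay.png',im)
E
```

```text
0.6676151835689537 17.325 [-0.116   0.6782  0.3371  1.7475 -0.2995  0.7673  1.9787]
lower stop z cmd 0.11 tcp [ 0.5842 -0.0735  0.1108] df 5.77065008586529 t 23.725
0.6679133758246193 [-0.5982  0.83    4.8371] [ 0.5842 -0.0735  0.1108]
```

View pics/w_bay.png

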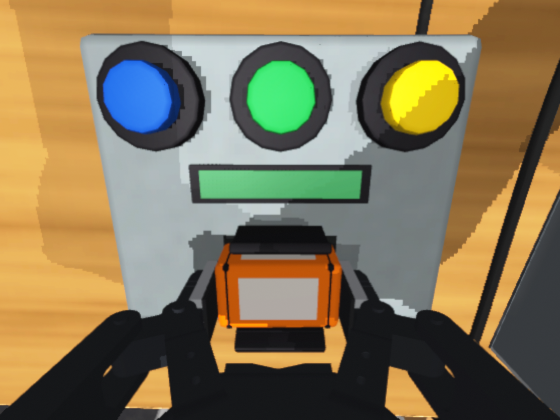

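The pack sits between the black walls at about (279,285), and contact came at exactly the bay floor height (TCP 0.110). I'll release it, check, then press the keys.

```bash
python3 - <<'E'
from h import *
np.set_printoptions(precision=4,suppress=True)
C=cam('wrist');im=cv2.imread('pics/w_bay.png');K={}
for n in('blue','yellow','green'):
    c=[c for c in blobs(im,n,amin=2000) if cen(c)[1]<150][0]; (x,y),_=cv2.minEnclosingCircle(c); print(n,cen(c),onplane(C,cen(c),.057)[0])
b=[.584,-.0735]
arm.move_gripper(1.0); print('rel',arm.read_ft_force()); arm.line_to([*b,.20],velocity=.15)
arm.movep([.53,-.0757,.25],down(np.pi/2+.0415)); arm.pause(.1)
C=cam('wrist');im=snapshot('wrist');cv2.imwrite('pics/w_in.png',im)
h=cv2.cvtColor(im,cv2.COLOR_BGR2HSV);m=cv2.inRange(h,(0,0,200),(180,90,255));m[:,:200]=0;m[:,360:]=0
for c in cv2.findContours(m,0,1)[0]:
    if cv2.contourArea(c)>300: print('label',cen(c),onplane(C,cen(c),.063)[0])
arm.move_gripper(0.0); print(arm.read_time(),arm.read_opening())
E
```

```text
blue (140.6934831120693, 96.23514505087181) [ 0.4988 -0.1309  0.057 ]
yellow (419.989065989066, 96.74832524832524) [ 0.4946 -0.0226  0.057 ]
green (280.52963153826335, 96.56677832173837) [ 0.4966 -0.0767  0.057 ]
rel [-1.2202  0.5127 -0.0724]
label (276.9918268168765, 263.7349237905898) [ 0.5838 -0.0742  0.063 ]
26.2333 0.0010626467854809086
```

View pics/w_in.png

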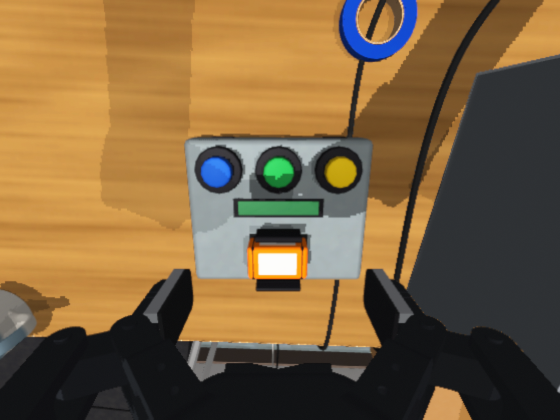

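The pack is in the bay, flat and centred at pixel (277,264), with its label at (0.584, -0.074). Now I press the keys.

```bash
python3 - <<'E'
from h import *
np.set_printoptions(precision=4,suppress=True)
q=down(np.pi/2+.0415)
for n,k in(('blue',(.499,-.132)),('yellow',(.4946,-.0222)),('green',(.4968,-.0770))):
    arm.movep([*k,.165],q); arm.line_to([*k,.136],velocity=.08); arm.pause(.2); f0=fz(); z=.132; c=None
    arm.line_to([*k,z],velocity=.05)
    while z>.121:
        z-=.001; arm.line_to([*k,z],velocity=.03); f=fz()-f0
        if c is None and f>1: c=arm.read_tool_pos()[2]
        if f>7: break
    arm.pause(.2); print(n,'contact',c,'cmd',round(z,4),'end',arm.read_tool_pos(),'F',fz()-f0)
    arm.line_to([*k,.165],velocity=.1); print(arm.read_time())
E
```

```text
blue contact 0.1291298685283717 cmd 0.123 end [ 0.499  -0.1321  0.1236] F 10.017186141008853
30.725
yellow contact 0.1280597708164241 cmd 0.123 end [ 0.4947 -0.0222  0.1236] F 8.622017098418793
35.225
green contact 0.12910955334160396 cmd 0.123 end [ 0.4969 -0.0771  0.1236] F 8.730266369136272
39.5333
```

```bash
python3 - <<'E'
from h import *
arm.movep([.53,-.0757,.25],down(np.pi/2+.0415)); arm.pause(.2)
C=cam('wrist');im=snapshot('wrist')
for n in('blue','yellow','green'):
    c=[c for c in blobs(im,n,amin=300) if 150<cen(c)[1]<200][0]; print(n,cen(c),cv2.contourArea(c))
h=cv2.cvtColor(im,cv2.COLOR_BGR2HSV);m=cv2.inRange(h,(0,0,200),(180,90,255));m[:,:200]=0;m[:,360:]=0
for c in cv2.findContours(m,0,1)[0]:
    if cv2.contourArea(c)>300: print('label',cen(c),onplane(C,cen(c),.063)[0])
print(arm.read_time(),ticket.finish_job())
E
```

```text
blue (216.35991957104557, 173.76385165326184) 746.0
yellow (340.4075650118203, 173.73593380614656) 705.0
green (278.5436732766761, 173.89235127478753) 706.0
label (248.6552956465237, 160.2251461988304) [ 0.48432518 -0.10281134  0.063     ]
the job is handed in; nothing more can be done
40.2417 None
```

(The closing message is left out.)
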